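# Clamp a tile in the drilling jig

## Task

Get the oblong white tile ready for drilling: lay it flat in the matching nest of the jig and let go, then shut the jig's hinged lid over it. Swing the latch's wire bail down so its crossbar hooks behind and under the keeper on the lid, then press the latch lever over past centre until it is fully down and holds the bail taut. Leave the square tile, tools, jar and tin where they are.

Things in the scene. Friction and masses are not known exactly. Their poses are not given: they have to be found in the camera images.
- tile: The oblong white ceramic tile, 60 (x) x 120 (y) x 10 mm thick, 165 g nominal, lying flat on the counter. Origin: centre of its underside; x across its 60 mm width, y along its length, z up. It can lie left or right of the jig.
- nest (a point): Centre of the floor of the jig's nest, 20 mm above the counter. The nest is an oblong cavity for the tile, 64 (x) x 124 (y) mm, with steel walls 7 mm high; each long wall has a finger gap 56 mm wide in its middle (|y| below 28 mm), and bare plywood beside it out to x = +-65 mm. Jig axes: x across, y along the jig from the lid's hinge towards the latch, z up.
- lid (a joint): Angle of the lid about its hinge: 0 = shut (level, 1 mm above a seated tile), positive = open (1.57 upright); starts open at 1.5 to 1.8, stops at 1.9. A stiff friction hinge: the lid stays where it is left and must be pushed all the way down (turning it takes 0.1 to 0.6 N m).
- lid_hinge (a point): Point on the lid's hinge line, mid-width, fixed to the jig 82 mm from the nest centre towards -y and 35 mm above the counter; the line runs along jig x. Axes as the jig's.
- lid_mid (a point): Point on the upper (outer) face of the lid, on its solid centre spine (32 mm wide), 82 mm from the hinge line and 4 mm above the lid's mid-plane. The lid is a frame 100 mm wide, 8 mm thick, reaching 162 mm from the hinge line, with an 18 mm slot on each side of the spine; solid free end bar from 126 to 162 mm. Axes turn with the lid: y from hinge to free end, z out of the upper face.
- keeper (a point): Where the middle of the bail's crossbar sits when hooked: 150 mm from the hinge line, 6 mm above the lid's upper face. The keeper is a hook 20 mm wide: a post on the latch side (its face 4 mm from here), 16 mm high, and a lip on top reaching back towards the hinge, 6 to 10 mm above this point, its edge 2 mm past it on the hinge side. Axes turn with the lid as at lid_mid.
- lever (a joint): Angle of the latch lever: 0 = fully closed (handle lying away from the lid, its tip 8 mm higher than the pivot), positive = lifted up and over towards the lid; starts at 1.6 to 1.8 (about upright), stops at 1.9. Stays where it is left (friction 0.07 N m). With the bail hooked it tightens from about 0.8 on, passes dead centre at 0.24 and is then drawn on to 0.
- lever_pivot (a point): Point on the lever's pivot line, fixed to the jig, 143 mm from the nest centre towards +y and 36 mm above the counter; the line runs along jig x. Axes as the jig's.
- lever_tip (a point): Middle of the rolled tip (10 mm thick, 30 mm wide) of the steel lever handle, 95 mm from the pivot; the handle plate is 26 mm wide and 4 mm thick. Axes turn with the lever and equal the jig's when closed.
- bail (a joint): Angle of the wire bail relative to the lever: 0 = as when closed and hooked, positive = swung up away from the lid; starts at 2.97 to 3.07 (bail about upright), stops at 3.2. Its slope above level, from pivot to crossbar, is 0.18 - lever + bail. Slightly stiff: it stays where it is left while steeper than about 1.2 rad, and falls by its weight (0.04 N m when level) when pushed lower towards the lid.
- bail_pivot (a point): Point on the bail's pivot line in the lever, 25 mm from the lever pivot. Axes turn with the lever.
- bail_bar (a point): Middle of the bail's crossbar: a round steel bar 8 mm thick, 68 mm long, along jig x, 97 mm from the bail pivot, on two legs 68 mm apart that straddle the lever. With the lever at 1.5 or more the crossbar swings down past the keeper's lip on its hinge side and lies on the lid. A fingertip pressing down on its middle would land on the keeper: press beside it.
- bail_spring (a joint): Stretch of the sprung bail in m: 0 = slack; about 0.002 to 0.003 when it is hooked and the lever is closed; stiffness 8000 N/m.
- square_tile: A square white tile, 85 x 85 x 10 mm, that does not fit; leave it. Origin: centre of its underside.
- spanner: Steel combination spanner, 190 mm, lying near the robot; leave it. Origin: underside.
- mallet: Black rubber mallet with a wooden handle, lying; leave it. Origin: underside of its 60 mm thick head.
- jar: Clear glass jar, 80 mm wide, 110 mm high, upright; leave it. Origin: centre of its underside.
- crank_drill: Hand drill with orange handles, 280 mm long, lying, up to 90 mm high; leave it. Origin: underside.
- tin: Tin, 74 mm wide, 100 mm high, upright; leave it. Origin: centre of its underside.
- jig: The drilling jig, fixed to the counter at a place and yaw that change: plywood base 20 mm thick spanning x -65 to 65 and y -105 to 230 mm, steel nest, aluminium lid, steel toggle latch. Origin: under the nest's centre, on the counter; axes as at nest.
Things that resemble listed ones, but are neither listed nor needed, are in the scene too. Leave any brown or turquoise look-alike of the tile alone.

How it is judged:
By the outcome, as a careful person would: the job done as asked, in the order asked, and still so for the second after the job is handed in, with the robot touching nothing.
It also fails if it takes over 72 s, if anything falls off the work surface, if the arm or the gripper's body presses on something with over 40 N, if the wrist force passes 120 N, or if a joint passes its speed limit or range.

## Robot

A 6-joint arm with a two-finger parallel gripper is mounted at the origin on the work surface. World frame = base frame: x ahead of the robot, y to its left, z up, the work surface at z = 0. Lengths are in m, angles in rad, forces in N, time in s.
With the tool pointing down it reaches from about 0.275 to 1 m from the base axis. Payload 8.4 kg.
Tool frame: the origin (TCP) lies between the finger pads; the fingertips stand 8 mm ahead of it and the grasp point (between the pads) lies 11 mm behind it; z points along the fingers, y is the line along which they close (so a half turn about z gives the same grasp; the last joint's range is limited). The gripper opens to 85 mm and grips with 20 to 120 N. Pads are 22 mm wide; open, the fingers measure 114 mm over their backs; the gripper's body (76 mm by 85 mm) begins 54 mm behind the grasp point. The pads swing forward as they close: fully open they stand 13 mm farther back than shut.
Start: joints at [-1.14, 0.353, 1.633, -0, 1.155, -0.002], TCP at [0.262, -0.567, 0.239] pointing down, gripper open.
Joint ranges: [-2.63, 2.63], [-0.92, 2.1], [0.06, 2.66], [-1.3, 4.44], [0, 2.69], [-3.02, 3.02]. Speed limits (rad/s): [2.22, 2.22, 2.79, 3.14, 3.14, 3.14].

## Interface

Orientations are given as a unit quaternion [w, x, y, z].
In Python, from rig import * gives the robot as it stands.
- The arm moves only by the tool step_arm, never from a script. Its argument "commands" is a list of rows, each a list of 7 numbers: the shift along the tool's x, y, z in mm, then the turn, a rotation vector about the tool's x, y, z in rad, then the closure in counts, from 0 (fully open) to 255 (shut). A call has 1 to 5 rows; each row shifts and turns the commanded pose from where the row before left it, along the tool's axes as they then stand; what a row does not reach is not made up. A row lasts 1/10 s, in which the tool goes at most 50 mm and 8.59 degrees, less where a joint would pass 70% of its speed; a pose out of reach is approached as far as the arm can. A call with a gripper value outside its range is refused whole. The fingers move at their own pace and stop on an object; the grip force is fixed at half the most. Time passes only in rows, so rows that do not move let the fingers close. It gives the time, the measured TCP pose, the force, the opening and the grip force at its end, in the units of the state.
- sense(): the state, without advancing time (a new reading comes with each control period).
- snapshot(name): name is "side" or "top" or "wrist"; returns the picture (420x560x3 uint8, blue, green, red); there is no depth.
- get_calibration(name): a dict with "mtx" (3x3 intrinsics, pixels), "view" (4x4, takes a point from world to camera coordinates); the wrist camera has in their place "mount" (4x4, takes a point from camera to tool coordinates, whose origin is the TCP and whose axes are the flange's). Camera axes: x right, y down, z forward; pixel columns grow to the right and rows downward; lengths in m; the calibration is good to about 2 mm. The wrist camera is an equidistant fisheye: a pixel r from the principal point sees the ray r / f radians off the axis. A picture is of the moment at which its call begins: read the wrist's pose just before it. get_calibration takes no time and is no camera call.
- finish_job(): hands the job in; it is judged then, once.
The state is a dict: "t": time; "qpos": joint angles; "qvel": joint speeds; "tau": joint torques, N m; "tool_pos": TCP position; "tool_rot": TCP orientation; "force": force on the tool from outside, world axes, zero at the start; "moment": the same for the moment, N m; "gripper_width": finger opening in m; "grip_force": force on a finger pad.
Only numpy, scipy, OpenCV 4.12 (cv2) and the standard library are available. Lean on these libraries where they do the work, as an engineer would, in place of code of your own. Each camera call takes 0.05 s, during which the arm holds its last target. There are 200 camera calls.

## Working session

There is one attempt and no reset: what is moved stays moved. The work goes in short steps, Python scripts to look and compute and a tool call to move; the robot and the scene stay as the last step left them, time stands still between calls to the robot, and variables do not carry over. Pictures are saved under pics/ and viewed, at most 10 in all, crops included, and the job is handed in when it is done.

Besides the shell and the picture viewer there is one more tool, called after "Emit:" as name(argument=value, ...) on one line, values as JSON. step_arm: Moves the arm, as the interface text tells. Its arguments: {"type":"object","properties":{"commands":{"type":"array","items":{"type":"array","items":{"type":"number"}}}},"required":["commands"]}

```bash
mkdir -p pics; ls; python3 - <<'E'
from rig import *
import cv2,numpy as np
a=snapshot("top");b=snapshot("side")
cv2.imwrite("pics/top.png",a);cv2.imwrite("pics/side.png",b)
print(sense())
for n in("top","side","wrist"):print(n,get_calibration(n))
E
```

```text
pics
{'t': 0.1, 'qpos': array([-1.14038937e+00,  3.53589774e-01,  1.63406706e+00, -2.14645860e-05,
        1.15519335e+00, -2.41004198e-03]), 'qvel': array([-0.00058362, -0.00180616, -0.00309629, -0.00108242, -0.00035894,
       -0.00059903]), 'tau': array([-1.92039961e-04, -6.06357694e+01, -3.42818069e+01, -6.67173299e-05,
        3.91043068e-03, -2.79041711e-05]), 'tool_pos': array([ 0.26195659, -0.56699093,  0.23862683]), 'tool_rot': array([-6.12339217e-04,  9.76673801e-01,  2.14727480e-01, -1.43122408e-04]), 'force': array([ 0.42512715, -0.1300637 ,  0.2779628 ]), 'moment': array([ 0.00866496,  0.00494873, -0.02544738]), 'grip_force': 0.0, 'gripper_width': 0.08520114227064603}
top {'mtx': array([[467.97780165,   0.        , 282.01634573],
       [  0.        , 467.97780165, 209.57700207],
       [  0.        ,   0.        ,   1.        ]]), 'view': array([[ 0.01403436, -0.99989049,  0.00469579,  0.00853116],
       [-0.99276654, -0.01449409, -0.11918274,  0.54618873],
       [ 0.11923775, -0.00298917, -0.99286123,  1.33315114],
       [ 0.        ,  0.        ,  0.        ,  1.  
[... 252 characters left out ...]
   [-0.08203495,  0.53871701, -0.8384833 ,  0.09495893],
       [ 0.09952513, -0.83268535, -0.54472915,  1.09146136],
       [ 0.        ,  0.        ,  0.        ,  1.        ]])}
wrist {'mtx': array([[325.1922621 ,   0.        , 282.7357988 ],
       [  0.        , 325.1922621 , 212.01446594],
       [  0.        ,   0.        ,   1.        ]]), 'mount': array([[-6.20775066e-04, -9.56251388e-01, -2.92545546e-01,
         7.44910932e-02],
       [ 9.99999770e-01, -5.13446339e-04, -4.43661338e-04,
        -2.84924460e-05],
       [ 2.74045331e-04, -2.92545754e-01,  9.56251487e-01,
        -1.35460438e-01],
       [ 0.00000000e+00,  0.00000000e+00,  0.00000000e+00,
         1.00000000e+00]])}
```

View pics/top.png

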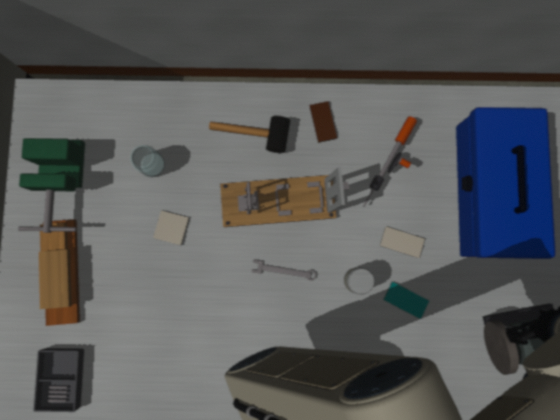

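View pics/side.png

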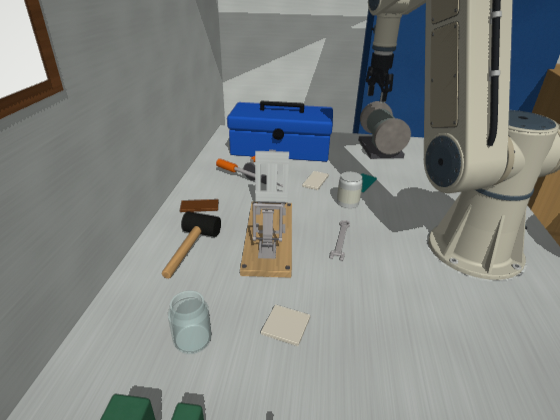

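Top view: the jig is at about (278,200), with the latch at left (245,200) and the lid standing at right (335,190). The tile candidates are the oblong white one at (403,242), the square white one at (171,228), the brown one at (322,122) and the turquoise one at (407,300). The oblong white one fits the description, since it is white and about 1:2. I'll measure it and check it in an enlarged crop.

```bash
cat > h.py <<'E'
import cv2,numpy as np
from rig import *
from scipy.spatial.transform import Rotation as R
def ray(name,uv,st=None):
    c=get_calibration(name);K=c["mtx"];u=np.array(uv,float)
    d=np.array([(u[0]-K[0,2])/K[0,0],(u[1]-K[1,2])/K[1,1]])
    if name=="wrist":
        th=np.hypot(*d);s=np.sin(th)/max(th,1e-9)
        v=np.array([d[0]*s,d[1]*s,np.cos(th)]);M=c["mount"]
        T=rot(st);return st["tool_pos"]+T@M[:3,3],T@M[:3,:3]@v
    V=c["view"];return -V[:3,:3].T@V[:3,3],V[:3,:3].T@np.array([d[0],d[1],1])
def rot(st):
    w,x,y,z=st["tool_rot"];return R.from_quat([x,y,z,w]).as_matrix()
def onplane(name,uv,z,st=None):
    o,d=ray(name,uv,st);return o+d*(z-o[2])/d[2]
def proj(name,P,st=None):
    c=get_calibration(name);K=c["mtx"]
    if name=="wrist":
        M=c["mount"];p=M[:3,:3].T@(rot(st).T@(np.array(P)-st["tool_pos"])-M[:3,3])
        r=np.hypot(p[0],p[1]);th=np.arctan2(r,p[2]);d=p[:2]/r*th
    else:
        p=c["view"][:3,:3]@np.array(P)+c["view"][:3,3];d=p[:2]/p[2]
    return np.array([K[0,0]*d[0]+K[0,2],K[1,1]*d[1]+K[1,2]])
def rects(mask,name,z,st=None,amin=300,amax=60000):
    out=[]
    for c in cv2.findContours(mask,cv2.RETR_EXTERNAL,cv2.CHAIN_APPROX_NONE)[0]:
        if not amin<cv2.contourArea(c)<amax: continue
        p=np.array([onplane(name,q[0],z,st)[:2] for q in c],np.float32)
        (cx,cy),(w,h),a=cv2.minAreaRect(p)
        if h<w:w,h=h,w
        else:a+=90
        out.append((np.round([cx,cy,w,h],4),round(a%180,1),c.mean(0)[0].round()))
    return out   # a = world angle of long side, deg
E
python3 - <<'E'
from h import *
a=cv2.imread("pics/top.png");hsv=cv2.cvtColor(a,cv2.COLOR_BGR2HSV)
for p in[(403,242),(171,228),(403,225),(260,215),(300,240)]:print(p,a[p[1],p[0]],hsv[p[1],p[0]])
m=cv2.inRange(hsv,(10,18,120),(35,70,255))
for r in rects(m,"top",0.01):print("white",r)
m=cv2.inRange(hsv,(8,80,60),(30,255,255));m=cv2.morphologyEx(m,cv2.MORPH_CLOSE,np.ones((25,25)))
for r in rects(m,"top",0.02):print("wood",r)
cv2.imwrite("pics/crop1.png",np.hstack([cv2.resize(a[210:275,365:445],(400,325),interpolation=2),cv2.resize(a[160:245,215:350],(400,325),interpolation=2)]))
E
```

```text
(403, 242) [119 132 139] [ 20  37 139]
(171, 228) [119 132 138] [ 21  35 138]
(403, 225) [123 124 122] [ 75   4 124]
(260, 215) [ 57  93 120] [ 17 134 120]
(300, 240) [124 124 124] [  0   0 124]
white (array([-0.0146, -0.2694,  0.0542,  0.1721]), 90.7, array([382., 412.]))
white (array([ 0.4582, -0.3373,  0.0601,  0.119 ]), 72.9, array([402., 242.]))
white (array([0.4909, 0.3465, 0.0826, 0.0835]), 166.2, array([170., 227.]))
wood (array([0.3571, 0.6644, 0.1057, 0.2986]), 5.9, array([ 57., 273.]))
wood (array([0.5751, 0.0295, 0.1283, 0.3314]), 95.5, array([278., 201.]))
wood (array([0.7898, 0.1506, 0.0236, 0.1802]), 82.9, array([239., 129.]))
wood (array([ 0.7613, -0.347 ,  0.0557,  0.1586]), 170.8, array([405., 142.]))
wood (array([ 0.8175, -0.1036,  0.0563,  0.1154]), 13.5, array([323., 121.]))
```

View pics/crop1.png

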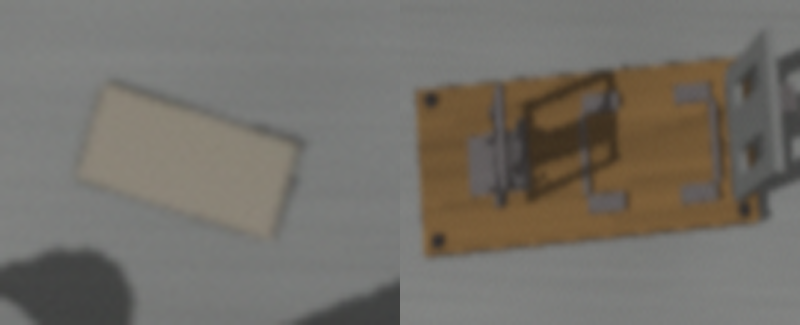

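The crop shows a cream, 1:2 tile lying clear. It measures 60x119 mm, so it is the target. The square one measures 83x83 mm. The jig's +y runs towards the latch, which is image left. Next I'll plan the approach.

```bash
cat >> h.py <<'E'
def pose(x,y,z,yaw):  # tool down, tool-x at world yaw (deg)
    c,s=np.cos(np.radians(yaw)),np.sin(np.radians(yaw))
    return np.array([x,y,z]),np.array([[c,s,0],[s,-c,0],[0,0,-1]])
def plan(targets,start=None,step=45,ang=8,grip=0):
    if start is None: s=sense();start=(s["tool_pos"],rot(s))
    p,T=start
    for (q,U) in targets:
        w=R.from_matrix(T.T@U).as_rotvec()
        n=int(max(1,np.ceil(np.linalg.norm(q-p)*1e3/step),np.ceil(np.degrees(np.linalg.norm(w))/ang)))
        p0,T0=p,T
        for i in range(1,n+1):
            pt=p0+(q-p0)*i/n;Tt=T0@R.from_rotvec(w*i/n).as_matrix()
            d=np.round(T.T@(pt-p)*1e3,0 if step>8 else 1);r=np.round(R.from_matrix(T.T@Tt).as_rotvec(),3)
            print([*[float(v) for v in d],*[float(v) for v in r],grip])
            p=p+T@d/1e3;T=T@R.from_rotvec(r).as_matrix()
        print("->",p.round(4))
    return p,T
E
python3 - <<'E'
from h import *
print("tin",onplane("top",(360,270),.1), "side chk",proj("side",[.458,-.337,.01]),proj("side",[.581,-.0327,.02]))
plan([pose(.458,-.337,.16,72.9)])
E
```

```text
tin [ 0.37470787 -0.19891752  0.1       ] side chk [315.75578338 178.2579057 ] [270.3137161  219.11842608]
[39.0, -18.0, 11.0, -0.0, -0.0, -0.12, 0]
[41.0, -13.0, 12.0, -0.0, -0.0, -0.12, 0]
[43.0, -8.0, 11.0, -0.0, -0.0, -0.12, 0]
[43.0, -4.0, 11.0, -0.001, -0.0, -0.12, 0]
[43.0, 2.0, 11.0, 0.0, -0.0, -0.12, 0]
[42.0, 8.0, 12.0, 0.0, -0.0, -0.12, 0]
[42.0, 12.0, 11.0, 0.0, -0.001, -0.12, 0]
-> [ 0.4581 -0.3369  0.1598]
```

Emit:
step_arm(commands=[[39, -18, 11, 0, 0, -0.12, 0], [41, -13, 12, 0, 0, -0.12, 0], [43, -8, 11, 0, 0, -0.12, 0], [43, -4, 11, 0, 0, -0.12, 0], [43, 2, 11, 0, 0, -0.12, 0]])

```text
t: 0.6
tool_pos: [0.4025, -0.4012, 0.1826]
tool_rot: [-0.0, 0.868, 0.496, -0.0]
force: [0.5, -0.1, 0.5]
gripper_width: 0.0853
grip_force: 0.0
```

Emit:
step_arm(commands=[[42, 8, 12, 0, 0, -0.12, 0], [42, 12, 11, 0, 0, -0.12, 0], [0, 0, 0, 0, 0, 0, 0], [0, 0, 0, 0, 0, 0, 0]])

```text
t: 1.0
tool_pos: [0.4585, -0.3363, 0.1597]
tool_rot: [-0.001, 0.804, 0.595, -0.0]
force: [-0.2, -0.0, -0.2]
gripper_width: 0.0856
grip_force: 0.0
```

```bash
python3 - <<'E'
from h import *
s=sense();a=snapshot("wrist");cv2.imwrite("pics/w1.png",a)
print(s["tool_pos"],s["force"],np.degrees(np.arctan2(*rot(s)[1::-1,0])))
hsv=cv2.cvtColor(a,cv2.COLOR_BGR2HSV);print(proj("wrist",[.458,-.337,.01],s))
m=cv2.inRange(hsv,(12,22,90),(32,80,255))
for r in rects(m,"wrist",0.01,s,3000,200000):print(r)
E
```

```text
[ 0.45854541 -0.33632543  0.15974125] [-0.2300693  -0.01662053 -0.23554631] 73.01778583905363
[282.82067248 199.57499969]
(array([ 0.4609, -0.3369,  0.0588,  0.1185]), 72.9, array([285., 194.]))
```

View pics/w1.png

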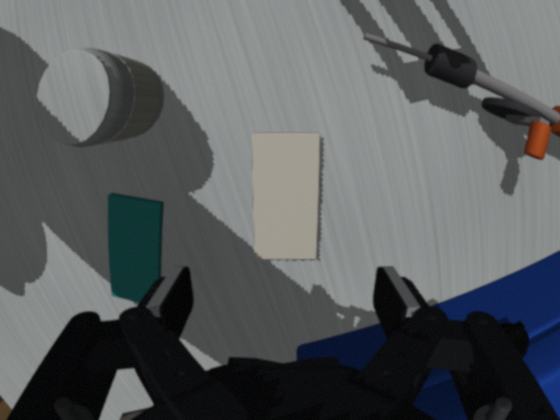

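The tile's centre is at wrist pixel (286,195), with the fingers at (170,290) and (395,290). Both the centre and yaw agree with the top view. Descending.

```bash
python3 - <<'E'
from h import *
P=plan([pose(.4605,-.337,.022,72.9)])
plan([pose(.4605,-.337,.006,72.9)],P,step=4,grip=50)
E
```

```text
[0.0, 1.0, 35.0, -0.0, 0.0, 0.0, 0]
[0.0, 0.0, 34.0, -0.0, 0.0, 0.0, 0]
[1.0, 1.0, 35.0, -0.0, 0.0, 0.0, 0]
[-0.0, 0.0, 34.0, -0.001, 0.0, 0.0, 0]
-> [ 0.4604 -0.3369  0.0221]
[-0.0, 0.0, 3.2, 0.0, 0.0, 0.0, 50]
[-0.0, 0.1, 3.3, 0.0, 0.0, 0.0, 50]
[-0.0, -0.0, 3.2, 0.0, 0.0, 0.0, 50]
[-0.0, 0.0, 3.2, 0.0, 0.0, 0.0, 50]
[-0.0, 0.1, 3.2, 0.0, 0.0, 0.0, 50]
-> [ 0.4606 -0.337   0.006 ]
```

Emit:
step_arm(commands=[[0, 1, 35, 0, 0, 0, 0], [0, 0, 34, 0, 0, 0, 0], [1, 1, 35, 0, 0, 0, 0], [0, 0, 34, 0, 0, 0, 50], [0, 0, 0, 0, 0, 0, 50]])

```text
t: 1.55
tool_pos: [0.4572, -0.3364, 0.0188]
tool_rot: [-0.003, 0.805, 0.593, -0.001]
force: [-1.0, -0.4, 0.7]
gripper_width: 0.0688
grip_force: 0.0
```

Emit:
step_arm(commands=[[0, 0, 3, 0, 0, 0, 50], [0, 0, 3, 0, 0, 0, 50], [0, 0, 3, 0, 0, 0, 50], [0, 0, 3, 0, 0, 0, 50]])

```text
t: 1.95
tool_pos: [0.4612, -0.3375, 0.0114]
tool_rot: [0.001, 0.804, 0.594, 0.0]
force: [-0.0, 1.0, -0.3]
gripper_width: 0.0688
grip_force: 0.0
```

Emit:
step_arm(commands=[[0, 0, 2, 0, 0, 0, 50], [0, 0, 2, 0, 0, 0, 50], [0, 0, 0, 0, 0, 0, 50]])

```text
t: 2.25
tool_pos: [0.4605, -0.3368, 0.0062]
tool_rot: [-0.0, 0.804, 0.594, -0.0]
force: [-0.5, -0.0, -0.1]
gripper_width: 0.069
grip_force: 0.0
```

Emit:
step_arm(commands=[[0, 0, 0, 0, 0, 0, 160], [0, 0, 0, 0, 0, 0, 160], [0, 0, 0, 0, 0, 0, 160], [0, 0, 0, 0, 0, 0, 160], [0, 0, 0, 0, 0, 0, 160]])

```text
t: 2.75
tool_pos: [0.4606, -0.3369, 0.0068]
tool_rot: [0.0, 0.804, 0.594, 0.0]
force: [-1.4, 0.8, 5.8]
gripper_width: 0.0576
grip_force: 63.7
```

Emit:
step_arm(commands=[[0, 0, -20, 0, 0, 0, 160], [0, 0, -30, 0, 0, 0, 160], [0, 0, -40, 0, 0, 0, 160], [0, 0, -40, 0, 0, 0, 160], [0, 0, 0, 0, 0, 0, 160]])

```text
t: 3.25
tool_pos: [0.4632, -0.3389, 0.1415]
tool_rot: [0.004, 0.804, 0.594, 0.001]
force: [0.3, 0.2, -1.8]
gripper_width: 0.0582
grip_force: 65.4
```

```bash
python3 - <<'E'
from h import *
# go over the nest high: see lid top ~0.2
P=plan([pose(.461,-.337,.25,72.9),pose(.581,-.033,.25,95.5)],grip=160)
E
```

```text
[0.0, -1.0, -36.0, 0.003, 0.001, 0.0, 160]
[1.0, -0.0, -36.0, 0.002, 0.001, 0.0, 160]
[-0.0, -1.0, -36.0, 0.003, 0.001, 0.001, 160]
-> [ 0.4611 -0.337   0.2495]
[41.0, 3.0, -0.0, 0.0, -0.0, -0.049, 160]
[40.0, 5.0, -0.0, 0.0, -0.0, -0.05, 160]
[40.0, 7.0, -0.0, 0.0, -0.0, -0.049, 160]
[40.0, 10.0, -0.0, 0.0, -0.0, -0.049, 160]
[40.0, 11.0, -0.0, 0.0, -0.0, -0.05, 160]
[38.0, 13.0, -0.0, 0.0, -0.0, -0.049, 160]
[38.0, 14.0, -0.0, 0.0, -0.0, -0.05, 160]
[38.0, 17.0, -0.0, 0.0, -0.0, -0.049, 160]
-> [ 0.5807 -0.0326  0.2496]
```

Emit:
step_arm(commands=[[0, 0, -36, 0, 0, 0, 160], [0, 0, -36, 0, 0, 0, 160], [0, 0, -36, 0, 0, 0, 160], [41, 3, 0, 0, 0, -0.049, 160], [40, 5, 0, 0, 0, -0.05, 160]])

```text
t: 3.75
tool_pos: [0.4905, -0.261, 0.2449]
tool_rot: [0.001, 0.774, 0.633, 0.0]
force: [0.4, 0.6, -1.8]
gripper_width: 0.0579
grip_force: 65.4
```

Emit:
step_arm(commands=[[40, 7, 0, 0, 0, -0.049, 160], [40, 10, 0, 0, 0, -0.049, 160], [40, 11, 0, 0, 0, -0.05, 160], [38, 13, 0, 0, 0, -0.049, 160], [38, 14, 0, 0, 0, -0.05, 160]])

```text
t: 4.25
tool_pos: [0.5648, -0.0696, 0.2434]
tool_rot: [-0.0, 0.689, 0.725, -0.0]
force: [1.0, 0.2, -1.2]
gripper_width: 0.0578
grip_force: 65.4
```

Emit:
step_arm(commands=[[38, 17, 0, 0, 0, -0.049, 160], [0, 0, 0, 0, 0, 0, 160], [0, 0, 0, 0, 0, 0, 160], [0, 0, 0, 0, 0, 0, 160]])

```text
t: 4.65
tool_pos: [0.5793, -0.0332, 0.2436]
tool_rot: [-0.0, 0.672, 0.74, -0.001]
force: [1.2, -0.4, -1.0]
gripper_width: 0.0576
grip_force: 65.4
```

```bash
python3 - <<'E'
from h import *
import pickle
s=sense();a=snapshot("wrist");cv2.imwrite("pics/w2.png",a);pickle.dump(s,open("s2.pkl","wb"))
print(s["tool_pos"],s["force"],np.degrees(np.arctan2(*rot(s)[1::-1,0])),s["gripper_width"])
hsv=cv2.cvtColor(a,cv2.COLOR_BGR2HSV)
m=cv2.inRange(hsv,(12,22,90),(32,75,255))
for r in rects(m,"wrist",s["tool_pos"][2]+.004,s,3000,200000):print(r)
E
```

```text
[ 0.57925639 -0.0331882   0.24361033] [ 1.18610058 -0.38036503 -1.01661837] 95.51935130693904 0.05755078710912076
(array([0.5749, 0.0092, 0.0586, 0.1634]), 95.7, array([266., 180.]))
```

View pics/w2.png

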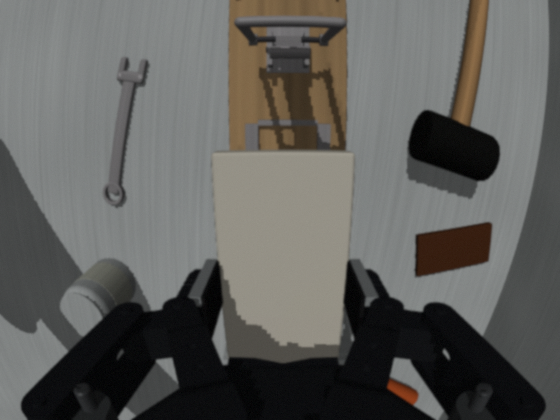

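The tile is held squarely, with its front edge at row 152. Beyond it the nest's latch-side end wall shows at (246–331, 123), the bail crossbar at (237–345, 20), and the board's edges at columns 229 and 347. I'll refine the jig pose from these.

```bash
python3 - <<'E'
from h import *
import pickle
s=pickle.load(open("s2.pkl","rb"));a=cv2.imread("pics/w2.png");hsv=cv2.cvtColor(a,cv2.COLOR_BGR2HSV)
L=[];Rr=[]
m=cv2.inRange(hsv,(8,70,30),(30,255,255))
for r in range(4,148,4):
    c=np.flatnonzero(m[r]);c=c[(c>215)&(c<360)]
    if len(c)>15: L.append(onplane("wrist",(c[0],r),.02,s)[:2]);Rr.append(onplane("wrist",(c[-1]+1,r),.02,s)[:2])
def fit(P):
    vx,vy,x,y=cv2.fitLine(np.array(P,np.float32),cv2.DIST_HUBER,0,.01,.01).ravel();
    if vy<0:vx,vy=-vx,-vy
    return np.array([x,y]),np.degrees(np.arctan2(vy,vx))
for P in(L,Rr):
    p,g=fit(P);print(p,g,"x at y=-.033:",p[0]+(-.033-p[1])/np.tan(np.radians(g)))
for c in(255,270,290,320):print(c,[(r,int(hsv[r,c,1]),int(hsv[r,c,2])) for r in range(116,154,2)])
j=pose(.581,-.0327,0,95.5)
cv2.imwrite("pics/w2c.png",cv2.resize(a[0:165,215:365],(545,600),interpolation=cv2.INTER_CUBIC))
d=np.array([np.cos(np.radians(95.5)),np.sin(np.radians(95.5))]);x=np.array([d[1],-d[0]])
for jy in(62,66):
  for jx in(-32,0,32):print(jy,jx,proj("wrist",[*(np.array([.581,-.0327])+d*jy/1e3+x*jx/1e3),.027],s).round(1))
for nm,pp in(("tile L",(215,153)),("tile R",(353,152))):print(nm,onplane("wrist",pp,s["tool_pos"][2]+.004,s))
E
```

```text
[0.509171   0.07814372] 95.500465 x at y=-.033: 0.51987386
[0.63796836 0.07709824] 95.290016 x at y=-.033: 0.64816254
255 [(116, 108, 125), (118, 109, 126), (120, 107, 126), (122, 98, 122), (124, 21, 108), (126, 2, 105), (128, 5, 105), (130, 2, 105), (132, 5, 105), (134, 5, 106), (136, 2, 105), (138, 0, 104), (140, 2, 106), (142, 5, 105), (144, 2, 103), (146, 2, 104), (148, 2, 104), (150, 17, 108), (152, 25, 141)]
270 [(116, 112, 100), (118, 101, 111), (120, 24, 95), (122, 2, 103), (124, 13, 97), (126, 76, 74), (128, 109, 75), (130, 107, 110), (132, 107, 126), (134, 105, 126), (136, 107, 124), (138, 109, 124), (140, 109, 124), (142, 110, 125), (144, 109, 126), (146, 107, 126), (148, 101, 124), (150, 49, 115), (152, 27, 143)]
290 [(116, 107, 76), (118, 95, 75), (120, 18, 87), (122, 3, 95), (124, 9, 88), (126, 76, 64), (128, 109, 68), (130, 109, 103), (132, 110, 109), (134, 110, 109), (136, 109, 110), (138, 109, 108), (140, 109, 108), (142, 111, 110), (144, 110, 97), (146, 112, 66), (148, 88, 64), (150, 36, 100), (152, 23, 142)]
320 [(116, 111, 117), (118, 109, 119), (120, 108, 120), (122, 100, 115), (124, 22, 103), (126, 5, 105), (128, 5, 105), (130, 7, 105), (132, 7, 103), (134, 5, 100), (136, 5, 93), (138, 4, 71), (140, 4, 60), (142, 5, 55), (144, 5, 56), (146, 0, 56), (148, 4, 60), (150, 21, 96), (152, 24, 137)]
62 -32 [255.1 127.1]
62 0 [284.9 126.9]
62 32 [314.6 127.1]
66 -32 [255.  123.4]
66 0 [284.9 123.2]
66 32 [314.7 123.5]
tile L [0.54573803 0.02357852 0.24761033]
tile R [0.60208493 0.029444   0.24761033]
```

View pics/w2c.png

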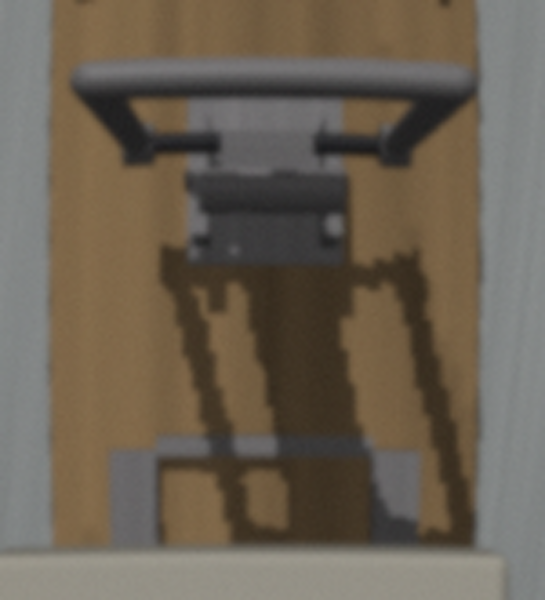

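The nest wall's inner corners are at about (258.5,125.3) and (317.4,125.3). That puts the nest at about (0.584,-0.031), yaw 95.4. I'll descend to just above the walls and check.

```bash
python3 - <<'E'
from h import *
P=plan([pose(.5839,-.0307,.20,95.4),pose(.5839,-.0307,.042,95.4)],grip=160)
E
```

```text
[2.0, 5.0, 44.0, -0.001, 0.0, 0.001, 160]
-> [ 0.584  -0.0311  0.1998]
[0.0, -0.0, 39.0, -0.0, 0.0, 0.0, 160]
[0.0, -0.0, 40.0, -0.0, 0.0, 0.0, 160]
[0.0, -0.0, 39.0, -0.0, 0.0, 0.0, 160]
[0.0, -0.0, 40.0, -0.0, 0.0, 0.0, 160]
-> [ 0.584  -0.0311  0.0418]
```

Emit:
step_arm(commands=[[2, 5, 44, 0, 0, 0.001, 160], [0, 0, 39, 0, 0, 0, 160], [0, 0, 40, 0, 0, 0, 160], [0, 0, 39, 0, 0, 0, 160], [0, 0, 30, 0, 0, 0, 160]])

```text
t: 5.2
tool_pos: [0.5834, -0.0314, 0.0501]
tool_rot: [-0.001, 0.673, 0.74, -0.001]
force: [-0.0, 0.9, -1.1]
gripper_width: 0.0578
grip_force: 65.3
```

Emit:
step_arm(commands=[[0, 0, 10, 0, 0, 0, 160], [0, 0, 0, 0, 0, 0, 160], [0, 0, 0, 0, 0, 0, 160]])

```text
t: 5.5
tool_pos: [0.5856, -0.0306, 0.0435]
tool_rot: [0.001, 0.673, 0.74, 0.001]
force: [-0.6, -0.4, -1.1]
gripper_width: 0.058
grip_force: 65.3
```

```bash
python3 - <<'E'
from h import *
import pickle
s=sense();a=snapshot("wrist");cv2.imwrite("pics/w3.png",a);pickle.dump(s,open("s3.pkl","wb"))
print(s["tool_pos"],s["force"],np.degrees(np.arctan2(*rot(s)[1::-1,0])),s["gripper_width"])
cv2.imwrite("pics/w3c.png",cv2.resize(a[90:310,200:380],(490,600),interpolation=cv2.INTER_CUBIC))
E
```

```text
[ 0.58556072 -0.03063412  0.04354028] [-0.55033844 -0.39225701 -1.0723112 ] 95.44646037286348 0.05799922489085733
```

View pics/w3c.png

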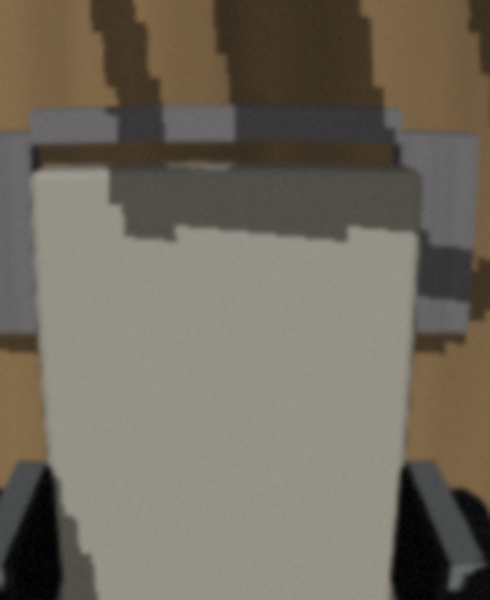

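```bash
python3 - <<'E'
from h import *
import pickle
s=pickle.load(open("s3.pkl","rb"));k=490/180
f=lambda u,v,z:onplane("wrist",(200+u/k,90+v/k),z,s)
T=rot(s)
def tl(p):return (T.T@(p-s["tool_pos"])*1e3).round(1)
print("wall",tl(f(36,143,.027)),tl(f(398,141,.027)))
print("tile",tl(f(32,172,.047)),tl(f(420,170,.047)), "side lower",tl(f(52,460,.047)),tl(f(402,460,.047)))
E
```

```text
wall [ 62.5 -32.9  16.5] [62.7 29.8 16.6]
tile [ 59.6 -29.4  -3.5] [59.9 29.4 -3.4] side lower [ 12.  -29.   -3.5] [11.9 29.3 -3.4]
```

Emit:
step_arm(commands=[[1, 0, 0, 0, 0, 0, 160], [0, 0, 0, 0, 0, 0, 160], [0, 0, 0, 0, 0, 0, 160]])

```text
t: 5.85
tool_pos: [0.585, -0.029, 0.0431]
tool_rot: [0.001, 0.672, 0.74, 0.0]
force: [0.5, 0.3, -0.8]
gripper_width: 0.0578
grip_force: 65.3
```

```bash
python3 - <<'E'
from h import *
s=sense();a=snapshot("wrist");t=sense();print(s["tool_pos"],t["tool_pos"],t["force"])
P=plan([pose(.5840,-.0297,.031,95.4),pose(.5840,-.0297,.0265,95.4)],grip=160,step=5)
E
```

```text
[ 0.58504744 -0.02897235  0.04311865] [ 0.58487522 -0.02895727  0.04286626] [-0.40775977 -0.19285617 -1.08004049]
[-0.2, -0.3, 4.0, 0.0, 0.0, 0.001, 160]
[-0.2, -0.3, 3.9, 0.001, 0.0, 0.0, 160]
[-0.3, -0.3, 4.0, -0.0, 0.0, 0.001, 160]
-> [ 0.5841 -0.0297  0.031 ]
[0.0, -0.0, 4.5, -0.0, 0.0, -0.0, 160]
-> [ 0.5841 -0.0297  0.0265]
```

Emit:
step_arm(commands=[[-0.5, -1, 4, 0, 0, 0, 160], [0, 0, 4, 0, 0, 0, 160], [0, 0, 4, 0, 0, 0, 160], [0, 0, 0, 0, 0, 0, 160]])

```text
t: 6.3
tool_pos: [0.5831, -0.0296, 0.0294]
tool_rot: [-0.001, 0.672, 0.74, -0.0]
force: [0.6, 0.2, -1.2]
gripper_width: 0.058
grip_force: 65.4
```

Emit:
step_arm(commands=[[0, 0, 2, 0, 0, 0, 160], [0, 0, 2, 0, 0, 0, 160], [0, 0, 0, 0, 0, 0, 160]])

```text
t: 6.6
tool_pos: [0.5838, -0.0296, 0.0269]
tool_rot: [0.0, 0.672, 0.74, 0.0]
force: [-2.6, 0.4, 7.1]
gripper_width: 0.0579
grip_force: 66.2
```

Emit:
step_arm(commands=[[0, 0, 0, 0, 0, 0, 50], [0, 0, 0, 0, 0, 0, 50], [0, 0, 0, 0, 0, 0, 50]])

```text
t: 6.9
tool_pos: [0.5837, -0.0296, 0.0263]
tool_rot: [0.0, 0.672, 0.74, 0.0]
force: [-0.6, 0.7, 0.5]
gripper_width: 0.0684
grip_force: 0.0
```

Emit:
step_arm(commands=[[0, 0, -30, 0, 0, 0, 50], [0, 0, -45, 0, 0, 0, 50], [0, 0, -45, 0, 0, 0, 50], [0, 0, -45, 0, 0, 0, 50], [0, 0, -40, 0, 0, 0, 50]])

```text
t: 7.4
tool_pos: [0.5837, -0.0296, 0.2336]
tool_rot: [0.0, 0.672, 0.74, 0.0]
force: [1.3, 0.4, 0.1]
gripper_width: 0.0689
grip_force: 0.0
```

Emit:
step_arm(commands=[[0, 0, -10, 0, 0, 0, 255], [0, 0, 0, 0, 0, 0, 255], [0, 0, 0, 0, 0, 0, 255], [0, 0, 0, 0, 0, 0, 255]])

```text
t: 7.8
tool_pos: [0.5825, -0.0295, 0.2392]
tool_rot: [-0.001, 0.672, 0.74, -0.001]
force: [0.4, 0.1, 0.6]
gripper_width: 0.0108
grip_force: 0.0
```

```bash
python3 - <<'E'
from h import *
import pickle
s=sense();a=snapshot("wrist");cv2.imwrite("pics/w4.png",a);pickle.dump(s,open("s4.pkl","wb"))
b=snapshot("side");cv2.imwrite("pics/side4.png",b)
print(s["tool_pos"],s["force"],s["gripper_width"])
hsv=cv2.cvtColor(a,cv2.COLOR_BGR2HSV)
m=cv2.inRange(hsv,(12,22,60),(32,75,255))
for r in rects(m,"wrist",.03,s,2000,200000):print(r)
cv2.imwrite("pics/c4.png",np.hstack([cv2.resize(a,(400,300)),cv2.resize(b[135:285,215:345],(260,300),interpolation=2)]))
E
```

```text
[ 0.58253418 -0.02953878  0.23916346] [0.39073877 0.06328863 0.58704472] 0.01078079540773345
(array([ 0.5837, -0.0305,  0.0928,  0.1361]), 95.4, array([278., 176.]))
```

View pics/c4.png

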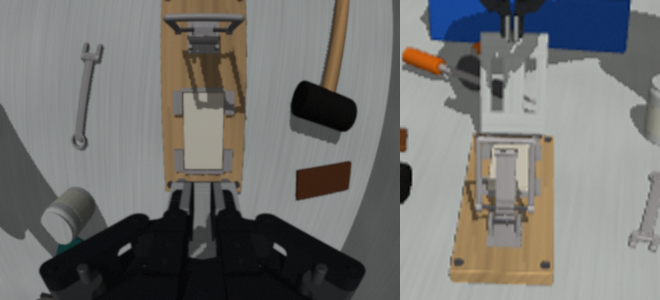

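The tile lies inside the nest, centred between the walls at (203,130) in the left half. The lid stands upright behind it. Next I'll plan the lid closing, with shut fingers behind the lid at jig x=+30, beside the keeper.

```bash
cat >> h.py <<'E'
O=np.array([.584,-.030]);G=np.radians(95.4)
jy=np.array([np.cos(G),np.sin(G)]);jx=np.array([jy[1],-jy[0]])
def J(x,y,z,yaw=5.4): return pose(*(O+(jx*x+jy*y)/1e3),z/1e3,yaw)
def tojig(p): d=np.array(p)[:2]-O;return np.array([d@jx,d@jy,p[2]])*1e3
E
python3 - <<'E'
from h import *
import pickle
s=pickle.load(open("s2.pkl","rb"))
for n,u,v,z in(("bar",290,20,.157),("levertip",288,52,.129)):print(n,tojig(onplane("wrist",(u,v),z,s)).round(1))
# lid top edge from side view
print("lid side px pred 1.5/1.65/1.8:",[proj("side",[*(O+jy*(-.082+.162*np.cos(f))),.035+.162*np.sin(f)]).round() for f in(1.5,1.65,1.8)])
s4=pickle.load(open("s4.pkl","rb"));print(sense()["qpos"])
P=plan([J(0,0,270),J(30,-160,270)],grip=255)
P=plan([J(30,-160,173)],P,grip=255)
def C(f,r=150):return J(30,-82+r*np.cos(f)-4*np.sin(f)-14.5,35+r*np.sin(f)+4*np.cos(f)+8)
print("push")
P=plan([J(30,-82+162*np.cos(1.4)-14.5,173)],P,step=20,grip=255)
for f in np.arange(1.3,-.01,-.13):P=plan([C(f)],P,step=30,grip=255)
E
```

```text
bar [ -0.6 139.1 157. ]
levertip [ -1.6 121.4 129. ]
lid side px pred 1.5/1.65/1.8: [array([271., 155.]), array([271., 152.]), array([271., 150.])]
[-5.32947077e-02  2.90389829e-01  1.72197713e+00  2.93332164e-05
  1.13219178e+00 -1.49252103e-01]
[-0.0, 0.0, -3.0, -0.0, 0.0, 0.131, 255]
[-0.0, 0.0, -2.0, -0.0, 0.0, 0.131, 255]
[-0.0, 0.0, -3.0, -0.001, 0.001, 0.131, 255]
[-0.0, 0.0, -2.0, 0.0, -0.0, 0.131, 255]
[0.0, 0.0, -3.0, -0.0, -0.0, 0.131, 255]
[0.0, 1.0, -2.0, -0.0, 0.0, 0.131, 255]
[0.0, -0.0, -3.0, -0.001, 0.0, 0.131, 255]
[0.0, -0.0, -2.0, 0.0, 0.0, 0.131, 255]
[0.0, -0.0, -3.0, 0.0, 0.0, 0.131, 255]
[0.0, -0.0, -2.0, -0.0, 0.001, 0.131, 255]
[0.0, -0.0, -3.0, -0.0, -0.0, 0.131, 255]
[0.0, -0.0, -3.0, -0.001, 0.0, 0.131, 255]
-> [ 0.5837 -0.0301  0.2705]
[8.0, 40.0, 0.0, 0.0, -0.0, 0.0, 255]
[7.0, 40.0, 0.0, 0.0, -0.0, 0.0, 255]
[8.0, 40.0, 0.0, 0.0, -0.0, 0.0, 255]
[7.0, 40.0, 1.0, 0.0, -0.0, 0.0, 255]
-> [ 0.6287 -0.1866  0.2695]
[0.0, -0.0, 32.0, 0.0, -0.0, 0.0, 255]
[0.0, -0.0, 32.0, 0.0, -0.0, 0.0, 255]
[0.0, -0.0, 33.0, 0.0, -0.0, 0.0, 255]
-> [ 0.6287 -0.1866  0.172
[... 274 characters left out ...]
5]
-> [ 0.6192 -0.087   0.1885]
[0.0, -18.0, 6.0, 0.0, -0.0, 0.0, 255]
-> [ 0.6175 -0.0691  0.1825]
[0.0, -18.0, 8.0, 0.0, -0.0, 0.0, 255]
-> [ 0.6158 -0.0512  0.1745]
[0.0, -17.0, 11.0, 0.0, -0.0, 0.0, 255]
-> [ 0.6142 -0.0343  0.1635]
[0.0, -14.0, 12.0, 0.0, -0.0, 0.0, 255]
-> [ 0.6129 -0.0204  0.1515]
[0.0, -14.0, 15.0, 0.0, -0.0, 0.0, 255]
-> [ 0.6116 -0.0064  0.1365]
[0.0, -11.0, 15.0, 0.0, -0.0, 0.0, 255]
-> [0.6105 0.0045 0.1215]
[0.0, -9.0, 18.0, 0.0, -0.0, 0.0, 255]
-> [0.6097 0.0135 0.1035]
[0.0, -7.0, 18.0, 0.0, -0.0, 0.0, 255]
-> [0.609  0.0204 0.0855]
[0.0, -4.0, 19.0, 0.0, -0.0, 0.0, 255]
-> [0.6087 0.0244 0.0665]
[0.0, -2.0, 19.0, 0.0, -0.0, 0.0, 255]
-> [0.6085 0.0264 0.0475]
```

Emit:
step_arm(commands=[[0, 0, -6, 0, 0, 0.131, 255], [0, 0, -6, 0, 0, 0.131, 255], [0, 0, -6, 0, 0, 0.131, 255], [0, 0, -6, 0, 0, 0.131, 255], [0, 0, -6, 0, 0, 0.131, 255]])

```text
t: 8.4
tool_pos: [0.5833, -0.0296, 0.2703]
tool_rot: [-0.0, 0.876, 0.482, -0.001]
force: [0.0, -0.6, 0.2]
gripper_width: -0.0002
grip_force: 0.0
```

Emit:
step_arm(commands=[[0, 0, 0, 0, 0, 0.131, 255], [0, 0, 0, 0, 0, 0.131, 255], [0, 0, 0, 0, 0, 0.131, 255], [0, 0, 0, 0, 0, 0.131, 255], [0, 0, 0, 0, 0, 0.131, 255]])

```text
t: 8.9
tool_pos: [0.5833, -0.0296, 0.2701]
tool_rot: [-0.0, 0.985, 0.175, -0.001]
force: [-0.3, -1.6, -0.4]
gripper_width: -0.0
grip_force: 0.0
```

Emit:
step_arm(commands=[[0, 0, 0, 0, 0, 0.131, 255], [0, 0, 0, 0, 0, 0.131, 255], [8, 40, 0, 0, 0, 0, 255], [7, 40, 0, 0, 0, 0, 255], [8, 40, 0, 0, 0, 0, 255]])

```text
t: 9.4
tool_pos: [0.6179, -0.1479, 0.2702]
tool_rot: [-0.0, 0.999, 0.048, -0.001]
force: [-0.7, 0.8, 1.2]
gripper_width: -0.0003
grip_force: 0.0
```

Emit:
step_arm(commands=[[7, 40, 0, 0, 0, 0, 255], [0, 0, 32, 0, 0, 0, 255], [0, 0, 32, 0, 0, 0, 255], [0, 0, 33, 0, 0, 0, 255], [0, 0, 0, 0, 0, 0, 255]])

```text
t: 9.9
tool_pos: [0.6252, -0.1852, 0.1685]
tool_rot: [-0.002, 0.999, 0.047, -0.005]
force: [0.2, 0.5, -0.7]
gripper_width: -0.0005
grip_force: 0.0
```

```bash
python3 - <<'E'
from h import *
s=sense();print(tojig(s["tool_pos"]).round(1),s["force"].round(1),np.degrees(np.arctan2(*rot(s)[1::-1,0])),s["gripper_width"])
E
```

```text
[  26.4 -158.4  168.5] [ 0.2  0.5 -0.7] 5.414149104613857 -0.0005487848506162692
```

Emit:
step_arm(commands=[[2, -18, 0, 0, 0, 0, 255], [0, -18, 0, 0, 0, 0, 255], [0, -19, 0, 0, 0, 0, 255], [0, -18, 0, 0, 0, 0, 255], [0, -18, 0, 0, 0, 0, 255]])

```text
t: 10.4
tool_pos: [0.6221, -0.0934, 0.1752]
tool_rot: [0.0, 0.999, 0.048, 0.001]
force: [0.5, -2.6, -1.4]
gripper_width: -0.0001
grip_force: 1.0
```

Emit:
step_arm(commands=[[0, -9, -16, 0, 0, 0, 255], [0, -18, 6, 0, 0, 0, 255], [0, -18, 8, 0, 0, 0, 255], [0, -17, 11, 0, 0, 0, 255]])

```text
t: 10.8
tool_pos: [0.6162, -0.032, 0.1651]
tool_rot: [-0.0, 0.999, 0.047, 0.001]
force: [1.4, -1.6, 2.6]
gripper_width: -0.0002
grip_force: 0.7
```

```bash
python3 - <<'E'
from h import *
s=sense();print(tojig(s["tool_pos"]).round(1),s["force"].round(1))
E
```

```text
[ 31.9  -5.  165.1] [ 1.4 -1.6  2.6]
```

Force of about 3 N shows the lid is being pushed. Continuing.

Emit:
step_arm(commands=[[0, -14, 12, 0, 0, 0, 255], [0, -14, 15, 0, 0, 0, 255], [0, -11, 15, 0, 0, 0, 255], [0, -9, 18, 0, 0, 0, 255], [0, -7, 18, 0, 0, 0, 255]])

```text
t: 11.3
tool_pos: [0.6104, 0.0222, 0.0853]
tool_rot: [-0.0, 0.999, 0.047, -0.001]
force: [1.2, -2.3, 0.8]
gripper_width: 0.0004
grip_force: 0.5
```

Emit:
step_arm(commands=[[0, -4, 19, 0, 0, 0, 255], [0, -2, 15, 0, 0, 0, 255], [0, 0, 2, 0, 0, 0, 255], [0, 0, 1, 0, 0, 0, 255]])

```text
t: 11.7
tool_pos: [0.6099, 0.0271, 0.0495]
tool_rot: [0.0, 0.999, 0.047, -0.001]
force: [0.5, 1.1, -0.5]
gripper_width: 0.0004
grip_force: 0.0
```

```bash
python3 - <<'E'
from h import *
s=sense();print(tojig(s["tool_pos"]).round(1),s["force"].round(1))
E
```

```text
[31.1 54.4 49.5] [ 0.5  1.1 -0.5]
```

Emit:
step_arm(commands=[[0, 0, 1.5, 0, 0, 0, 255], [0, 0, 1.5, 0, 0, 0, 255], [0, 0, 0, 0, 0, 0, 255]])

```text
t: 12.0
tool_pos: [0.6108, 0.027, 0.0478]
tool_rot: [-0.0, 0.999, 0.047, 0.0]
force: [0.2, -0.6, -0.4]
gripper_width: 0.0001
grip_force: 0.0
```

Emit:
step_arm(commands=[[0, 0, 1, 0, 0, 0, 255], [0, 0, 0, 0, 0, 0, 255]])

```text
t: 12.2
tool_pos: [0.6108, 0.027, 0.047]
tool_rot: [0.0, 0.999, 0.047, 0.0]
force: [-1.4, 0.2, 4.1]
gripper_width: 0.0003
grip_force: 2.2
```

Emit:
step_arm(commands=[[0, 0, 1, 0, 0, 0, 255], [0, 0, 0, 0, 0, 0, 255]])

```text
t: 12.4
tool_pos: [0.6109, 0.027, 0.0468]
tool_rot: [0.0, 0.999, 0.047, 0.001]
force: [-3.4, -0.6, 13.9]
gripper_width: -0.0001
grip_force: 6.8
```

The lid is firmly shut: fingertip at z=38.8 mm with 14 N. Next is the bail: I'll go up and around behind the crossbar and push it over towards the lid.

```bash
python3 - <<'E'
from h import *
P=plan([J(30,52,230),J(23,175,230),J(23,175,148)],grip=255)
P=plan([J(23,110,148)],P,step=15,grip=255)
E
```

```text
[-0.0, 0.0, -37.0, 0.0, -0.0, 0.0, 255]
[-1.0, 1.0, -36.0, 0.0, -0.0, 0.0, 255]
[-0.0, 0.0, -37.0, 0.0, -0.001, 0.0, 255]
[-1.0, 1.0, -37.0, 0.0, 0.0, 0.0, 255]
[0.0, 0.0, -36.0, 0.0, -0.0, 0.001, 255]
-> [0.6089 0.0249 0.2298]
[-2.0, -41.0, -0.0, 0.0, -0.0, -0.0, 255]
[-3.0, -41.0, -0.0, 0.0, -0.0, -0.0, 255]
[-2.0, -41.0, -0.0, 0.0, -0.0, -0.0, 255]
-> [0.5904 0.1467 0.2298]
[-0.0, 0.0, 41.0, 0.0, -0.0, -0.0, 255]
[-0.0, 0.0, 41.0, 0.0, -0.0, -0.0, 255]
-> [0.5905 0.1467 0.1478]
[-0.0, 13.0, -0.0, 0.0, -0.0, -0.0, 255]
[-0.0, 13.0, -0.0, 0.0, -0.0, -0.0, 255]
[-0.0, 13.0, -0.0, 0.0, -0.0, -0.0, 255]
[-0.0, 13.0, -0.0, 0.0, -0.0, -0.0, 255]
[-0.0, 13.0, -0.0, 0.0, -0.0, -0.0, 255]
-> [0.5965 0.082  0.1478]
```

Emit:
step_arm(commands=[[0, 0, -37, 0, 0, 0, 255], [-1, 1, -36, 0, 0, 0, 255], [0, 0, -37, 0, 0, 0, 255], [-1, 1, -37, 0, 0, 0, 255], [0, 0, -36, 0, 0, 0, 255]])

```text
t: 12.9
tool_pos: [0.6083, 0.0249, 0.2301]
tool_rot: [0.0, 0.999, 0.047, 0.0]
force: [0.4, 0.5, -0.6]
gripper_width: -0.0002
grip_force: 0.0
```

Emit:
step_arm(commands=[[-2, -41, 0, 0, 0, 0, 255], [-3, -41, 0, 0, 0, 0, 255], [-2, -41, 0, 0, 0, 0, 255], [0, 0, 41, 0, 0, 0, 255], [0, 0, 41, 0, 0, 0, 255]])

```text
t: 13.4
tool_pos: [0.5908, 0.1485, 0.1469]
tool_rot: [-0.0, 0.999, 0.049, 0.002]
force: [0.5, -1.0, -1.7]
gripper_width: -0.0
grip_force: 0.0
```

Emit:
step_arm(commands=[[0, 0, 0, 0, 0, 0, 255], [0, 0, 0, 0, 0, 0, 255]])

```text
t: 13.6
tool_pos: [0.5898, 0.1466, 0.1466]
tool_rot: [0.0, 0.999, 0.047, -0.001]
force: [-0.0, 0.6, 0.6]
gripper_width: 0.0004
grip_force: 0.0
```

```bash
python3 - <<'E'
from h import *
s=sense();print(tojig(s["tool_pos"]).round(1),s["force"].round(1))
E
```

```text
[ 22.4 175.3 146.6] [-0.   0.6  0.6]
```

Emit:
step_arm(commands=[[0, 13, 0, 0, 0, 0, 255], [0, 13, 0, 0, 0, 0, 255], [0, 13, 0, 0, 0, 0, 255], [0, 13, 0, 0, 0, 0, 255], [0, 13, 0, 0, 0, 0, 255]])

```text
t: 14.1
tool_pos: [0.5964, 0.0804, 0.1468]
tool_rot: [0.0, 0.999, 0.047, 0.0]
force: [-0.6, 0.9, -0.2]
gripper_width: -0.0001
grip_force: 0.0
```

Emit:
step_arm(commands=[[0, 8, 0, 0, 0, 0, 255], [0, 0, 0, 0, 0, 0, 255], [0, 0, 0, 0, 0, 0, 255]])

```text
t: 14.4
tool_pos: [0.5968, 0.074, 0.1462]
tool_rot: [-0.0, 0.999, 0.047, -0.0]
force: [0.5, 1.0, -0.4]
gripper_width: -0.0003
grip_force: 0.0
```

Emit:
step_arm(commands=[[0, 0, -40, 0, 0, 0, 255], [0, 0, -40, 0, 0, 0, 255], [0, 40, -20, 0, 0, 0, 255], [0, 40, 0, 0, 0, 0, 255], [0, 0, 0, 0, 0, 0, 255]])

```text
t: 14.9
tool_pos: [0.6051, -0.0085, 0.2473]
tool_rot: [0.001, 0.999, 0.046, 0.001]
force: [0.2, 0.8, -0.7]
gripper_width: 0.0001
grip_force: 0.0
```

```bash
python3 - <<'E'
from h import *
s=sense();print(tojig(s["tool_pos"]).round(1),s["force"].round(1))
a=snapshot("wrist");b=snapshot("side");c=snapshot("top")
cv2.imwrite("pics/w5.png",a);cv2.imwrite("pics/s5.png",b);cv2.imwrite("pics/t5.png",c)
cv2.imwrite("pics/c5.png",np.hstack([cv2.resize(b[150:285,225:320],(420,600),interpolation=2),cv2.resize(c[165:240,210:257],(376,600),interpolation=2) ]))
for n,p in(("bar",(0,53.5,43)),("keeper",(0,68,45)),("lever tip",(0,121,129))):
    P=[*(O+(jx*p[0]+jy*p[1])/1e3),p[2]/1e3];print(n,proj("side",P),proj("top",P),proj("wrist",P,s))
E
```

```text
[ 23.1  19.4 247.3] [ 0.2  0.8 -0.7]
bar [268.2813226  223.23204639] [279.81263442 197.85517964] [251.32110623 206.79778209]
keeper [268.01398999 225.54707644] [274.82879786 198.14902392] [237.92525822 207.34986025]
lever tip [267.01561294 210.36107197] [255.07898833 195.25256752] [166.27984293 234.32997871]
```

```bash
python3 - <<'E'
import cv2,numpy as np
a=cv2.imread("pics/w5.png");b=cv2.imread("pics/s5.png")
cv2.imwrite("pics/c5.png",np.hstack([cv2.resize(a[140:280,100:300],(500,350),interpolation=2),cv2.resize(b[180:285,235:310],(250,350),interpolation=2)]))
E
```

```text
(no output)
```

View pics/c5.png

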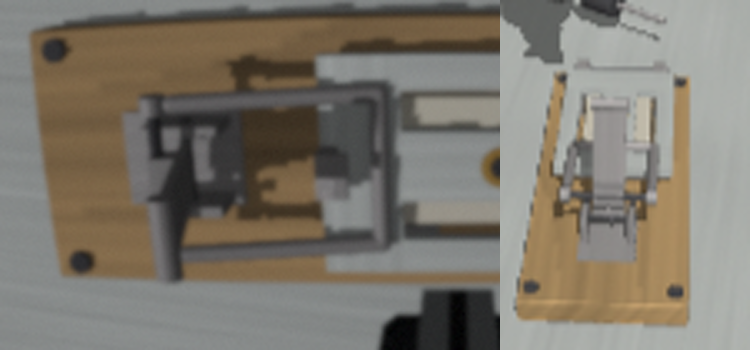

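The crossbar at (383,165) in the left half lies on the lid, on the hinge side of the keeper at (340,165). The lever is upright at (160,190). The lid is shut over the tile. Now I'll push the lever over.

```bash
python3 - <<'E'
from h import *
P=plan([J(0,84,230),J(0,84,123)],grip=255)
def C(L,r=80):
    t=L+.084;return J(0,143+r*np.cos(t)-4*np.sin(t)-14.5,36+r*np.sin(t)+4*np.cos(t)+8)
print("push");P=plan([C(1.35)],P,step=14,grip=255)
for L in (1.2,1.05,.9,.8,.7,.6,.5,.4,.3,.2,.1,0,-.05):print(L);P=plan([C(L)],P,step=30,grip=255)
E
```

```text
[-11.0, -30.0, 8.0, -0.0, 0.0, 0.0, 255]
[-11.0, -31.0, 8.0, -0.001, 0.001, 0.0, 255]
-> [0.5765 0.0538 0.2299]
[-0.0, 0.0, 36.0, 0.0, -0.0, 0.0, 255]
[-0.0, 0.0, 35.0, 0.0, -0.0, 0.0, 255]
[-0.0, 0.0, 36.0, 0.0, -0.0, 0.0, 255]
-> [0.5765 0.0537 0.1229]
push
[-0.0, -13.0, -0.0, 0.0, -0.0, 0.0, 255]
[-0.0, -13.0, -0.0, 0.0, -0.0, 0.0, 255]
[-0.0, -13.0, -1.0, 0.0, -0.0, 0.0, 255]
[-0.0, -12.0, 0.0, 0.0, -0.0, 0.0, 255]
-> [0.5717 0.1045 0.1239]
1.2
[-0.0, -12.0, 2.0, 0.0, -0.0, 0.0, 255]
-> [0.5706 0.1164 0.1219]
1.05
[-0.0, -12.0, 4.0, 0.0, -0.0, 0.0, 255]
-> [0.5695 0.1284 0.1179]
0.9
[-0.0, -10.0, 5.0, 0.0, -0.0, 0.0, 255]
-> [0.5685 0.1383 0.1129]
0.8
[-0.0, -7.0, 5.0, 0.0, -0.0, 0.0, 255]
-> [0.5679 0.1453 0.1079]
0.7
[-0.0, -6.0, 5.0, 0.0, -0.0, 0.0, 255]
-> [0.5673 0.1513 0.1029]
0.6
[-0.0, -6.0, 5.0, 0.0, -0.0, 0.0, 255]
-> [0.5667 0.1572 0.0979]
0.5
[-0.0, -5.0, 6.0, 0.0, -0.0, 0.0, 255]
-> [0.5663 0.1622 0.0919]
0.4
[-0.0, -4.0, 7.0, 0.0, -0.0, 0.0, 255]
-> [0.5659 0.1662 0.0849]
0.3
[-0.0, -4.0, 7.0, 0.0, -0.0, 0.0, 255]
-> [0.5655 0.1702 0.0779]
0.2
[-0.0, -3.0, 8.0, 0.0, -0.0, 0.0, 255]
-> [0.5652 0.1732 0.0699]
0.1
[-0.0, -2.0, 7.0, 0.0, -0.0, 0.0, 255]
-> [0.565  0.1752 0.0629]
0
[-0.0, -2.0, 8.0, 0.0, -0.0, 0.0, 255]
-> [0.5649 0.1771 0.0549]
-0.05
[-0.0, -0.0, 4.0, 0.0, -0.0, 0.0, 255]
-> [0.5649 0.1771 0.0509]
```

Emit:
step_arm(commands=[[-11, -30, 8, 0, 0, 0, 255], [-11, -31, 8, 0, 0, 0, 255], [0, 0, 36, 0, 0, 0, 255], [0, 0, 35, 0, 0, 0, 255], [0, 0, 36, 0, 0, 0, 255]])

```text
t: 15.55
tool_pos: [0.5764, 0.055, 0.1221]
tool_rot: [-0.0, 0.999, 0.049, 0.0]
force: [1.8, -0.4, 0.2]
gripper_width: 0.0001
grip_force: 0.0
```

Emit:
step_arm(commands=[[0, -13, 0, 0, 0, 0, 255], [0, -13, 0, 0, 0, 0, 255], [0, -13, -1, 0, 0, 0, 255], [0, -12, 0, 0, 0, 0, 255]])

```text
t: 15.95
tool_pos: [0.5729, 0.1058, 0.1262]
tool_rot: [-0.0, 0.999, 0.048, 0.001]
force: [0.8, -1.1, -0.6]
gripper_width: -0.0001
grip_force: 0.5
```

Emit:
step_arm(commands=[[0, -12, 2, 0, 0, 0, 255], [0, -12, 4, 0, 0, 0, 255], [0, -10, 5, 0, 0, 0, 255], [0, 0, 0, 0, 0, 0, 255]])

```text
t: 16.35
tool_pos: [0.5681, 0.139, 0.1125]
tool_rot: [-0.0, 0.999, 0.048, -0.001]
force: [0.7, 0.1, -0.3]
gripper_width: 0.0002
grip_force: 0.0
```

```bash
python3 - <<'E'
from h import *
s=sense();print(tojig(s["tool_pos"]).round(1),s["force"].round(1))
E
```

```text
[1.000e-01 1.697e+02 1.125e+02] [ 0.7  0.1 -0.3]
```

Emit:
step_arm(commands=[[0, -7, 5, 0, 0, 0, 255], [0, -6, 5, 0, 0, 0, 255]])

```text
t: 16.55
tool_pos: [0.5676, 0.1508, 0.103]
tool_rot: [-0.0, 0.999, 0.047, 0.0]
force: [0.2, -0.5, 1.5]
gripper_width: -0.0001
grip_force: 0.6
```

Emit:
step_arm(commands=[[0, -6, 5, 0, 0, 0, 255], [0, -5, 6, 0, 0, 0, 255]])

```text
t: 16.75
tool_pos: [0.5666, 0.162, 0.0919]
tool_rot: [-0.0, 0.999, 0.047, 0.0]
force: [0.3, 0.1, 2.3]
gripper_width: 0.0001
grip_force: 1.0
```

Emit:
step_arm(commands=[[0, -4, 7, 0, 0, 0, 255], [0, 0, 0, 0, 0, 0, 255]])

```text
t: 16.95
tool_pos: [0.5654, 0.1659, 0.0841]
tool_rot: [0.0, 0.999, 0.048, -0.001]
force: [-0.3, 0.1, -0.7]
gripper_width: 0.0
grip_force: 0.0
```

Emit:
step_arm(commands=[[0, -4, 7, 0, 0, 0, 255], [0, -3, 8, 0, 0, 0, 255]])

```text
t: 17.15
tool_pos: [0.5655, 0.1728, 0.0699]
tool_rot: [-0.0, 0.999, 0.047, 0.0]
force: [0.1, 0.1, 0.5]
gripper_width: -0.0001
grip_force: 0.3
```

Emit:
step_arm(commands=[[0, -2, 7, 0, 0, 0, 255], [0, -2, 5, 0, 0, 0, 255], [0, 0, 2, 0, 0, 0, 255]])

```text
t: 17.45
tool_pos: [0.5646, 0.1766, 0.0554]
tool_rot: [0.0, 0.999, 0.047, -0.001]
force: [-0.6, -0.2, 0.0]
gripper_width: -0.0001
grip_force: 0.0
```

Emit:
step_arm(commands=[[0, 0, 2, 0, 0, 0, 255], [0, 0, 1, 0, 0, 0, 255], [0, 0, 0, 0, 0, 0, 255]])

```text
t: 17.75
tool_pos: [0.5651, 0.1765, 0.0533]
tool_rot: [-0.0, 0.999, 0.047, 0.0]
force: [0.6, -0.4, 0.5]
gripper_width: -0.0002
grip_force: 0.0
```

Emit:
step_arm(commands=[[0, 0, 1.5, 0, 0, 0, 255], [0, 0, 0, 0, 0, 0, 255]])

```text
t: 17.95
tool_pos: [0.5654, 0.1766, 0.0522]
tool_rot: [-0.0, 0.999, 0.047, 0.0]
force: [-0.9, -0.9, 3.3]
gripper_width: -0.0001
grip_force: 1.4
```

Emit:
step_arm(commands=[[0, 0, 1, 0, 0, 0, 255], [0, 0, 0, 0, 0, 0, 255]])

```text
t: 18.15
tool_pos: [0.5654, 0.1767, 0.0519]
tool_rot: [-0.0, 0.999, 0.047, 0.0]
force: [-2.3, -1.1, 11.1]
gripper_width: 0.0001
grip_force: 5.7
```

Emit:
step_arm(commands=[[0, 0, 1, 0, 0, 0, 255], [0, 0, 0, 0, 0, 0, 255]])

```text
t: 18.35
tool_pos: [0.5655, 0.1767, 0.0516]
tool_rot: [-0.0, 0.999, 0.047, 0.0]
force: [-6.0, -1.2, 19.8]
gripper_width: 0.0003
grip_force: 10.0
```

Solid stop. I'll retreat upwards and look.

Emit:
step_arm(commands=[[0, 0, -20, 0, 0, 0, 255], [0, 0, -40, 0, 0, 0, 255], [0, 0, -45, 0, 0, 0, 255], [0, 0, -45, 0, 0, 0, 255], [0, 0, -40, 0, 0, 0, 255]])

```text
t: 18.85
tool_pos: [0.565, 0.1765, 0.2421]
tool_rot: [-0.0, 0.999, 0.047, 0.001]
force: [0.4, 0.1, -1.0]
gripper_width: 0.0004
grip_force: 0.0
```

Emit:
step_arm(commands=[[-5, 40, 0, 0, 0, 0, 255], [-20, 40, 0, 0, 0, 0, 255], [-30, 30, 0, 0, 0, 0, 255], [0, 0, 0, 0, 0, 0, 255], [0, 0, 0, 0, 0, 0, 255]])

```text
t: 19.35
tool_pos: [0.5206, 0.0613, 0.2401]
tool_rot: [-0.0, 0.999, 0.047, 0.0]
force: [0.5, -0.0, 0.2]
gripper_width: 0.0003
grip_force: 0.0
```

```bash
python3 - <<'E'
from h import *
s=sense();print(tojig(s["tool_pos"]).round(1),s["force"].round(1))
pj=lambda c,x,y,z:proj(c,[*(O+(jx*x+jy*y)/1e3),z/1e3],s).round()
print([pj("wrist",*p) for p in((0,68,45),(0,163,28),(0,238,44),(0,80,39))],pj("side",0,68,45))
a=snapshot("wrist");b=snapshot("side")
u,v=pj("wrist",0,120,40).astype(int);u=min(max(u,110),450);v=min(max(v,80),340)
cv2.imwrite("pics/c6.png",np.hstack([cv2.resize(a[v-80:v+80,u-110:u+110],(550,400),interpolation=2),cv2.resize(b[180:285,235:300],(248,400),interpolation=2)]))
E
```

```text
[-54.6  96.8 240.1] [ 0.5 -0.   0.2]
[array([311., 135.]), array([221., 135.]), array([151., 140.]), array([299., 135.])] [268. 226.]
```

View pics/c6.png

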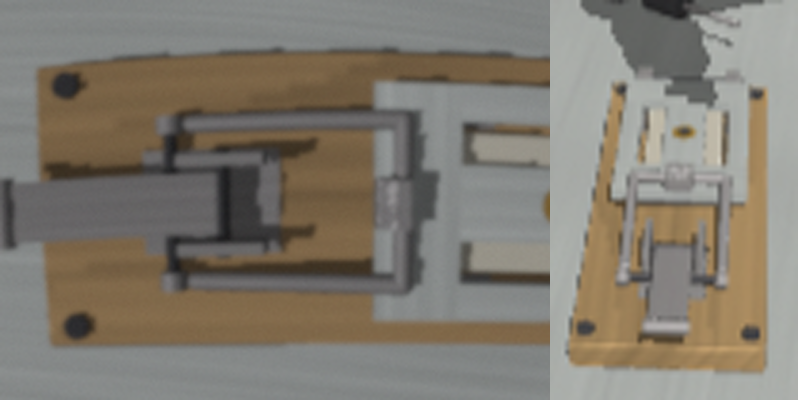

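The crossbar runs under the keeper's lip at (393,203), the lever lies fully down at (110,210), and the lid is shut over the tile. The robot is clear of everything, so I'm handing it in.

```bash
python3 -c "
from rig import *
print(finish_job())"
```

```text
the job is handed in; nothing more can be done
None
```

The oblong tile is seated in the nest, the lid is shut, the bail is hooked under the keeper and the lever is fully down; I handed the job in at about 19 s, and no verdict came back.

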